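# Turn a row of pipe stands round onto the despatch rack

### The job

Move the four little pipe stands from the timber bearer into the four pockets of the empty grey rack, in reverse order: seen from the robot, the stand at the left end of the old row goes to the right end of the new row, and so on, so that the right-end one ends at the left end. Each must stand upright and flat on the floor of its own pocket, roughly centred; do not tip any of them over, and leave the can beyond the racks alone.

Things in the scene. Friction and masses are not known exactly. Their poses are not given: they have to be found in the camera images.
- stand_saddle: Small loose upright steel pipe stand, about 0.4 kg: base plate 50 x 50 x 6 mm, square post 30 x 30 mm up to 67 mm; its head is a curved trough like half a pipe (inner radius about 28 mm, open upward, 63 mm wide along the stand's y, 30 mm along x), top edges 91 mm above the underside. Above the base it is nowhere thicker than 30 mm in x: grip across x. Origin: centre of the underside; z up.
- stand_vee: Small loose upright steel pipe stand, about 0.4 kg: base plate 50 x 50 x 6 mm, square post 30 x 30 mm up to 52 mm; its head is two flat plates in an upward-open V (57 mm wide along the stand's y, 30 mm along x), top edges 79 mm above the underside. Above the base it is nowhere thicker than 30 mm in x: grip across x. Origin: centre of the underside; z up.
- stand_flat: Small loose upright steel pipe stand, about 0.4 kg: base plate 50 x 50 x 6 mm, square post 30 x 30 mm up to 78 mm; its head is a level plate 56 mm along the stand's y by 30 mm along x, its top 86 mm above the underside. Above the base it is nowhere thicker than 30 mm in x: grip across x. Origin: centre of the underside; z up.
- stand_pin: Small loose upright steel pipe stand, about 0.4 kg: base plate 50 x 50 x 6 mm, square post 30 x 30 mm up to 72 mm; it has no wide head: an upright round pin of 22 mm diameter stands on the post from 72 mm up to its top 102 mm above the underside. Above the base it is nowhere thicker than 30 mm in x: grip across x. Origin: centre of the underside; z up.
- seat_saddle: Fixed steel plate 70 x 70 x 4 mm on the timber bearer, one of four alike in a straight row at 80 mm pitch along their y axis (roughly to the robot's left). The trough-headed stand starts on it: it marks that stand's place in the old row. Origin: centre of the underside; its top is 26 mm above the table.
- seat_vee: Fixed steel plate 70 x 70 x 4 mm on the timber bearer, one of four alike in a straight row at 80 mm pitch along their y axis (roughly to the robot's left). The V-headed stand starts on it: it marks that stand's place in the old row. Origin: centre of the underside; its top is 26 mm above the table.
- seat_flat: Fixed steel plate 70 x 70 x 4 mm on the timber bearer, one of four alike in a straight row at 80 mm pitch along their y axis (roughly to the robot's left). The flat-headed stand starts on it: it marks that stand's place in the old row. Origin: centre of the underside; its top is 26 mm above the table.
- seat_pin: Fixed steel plate 70 x 70 x 4 mm on the timber bearer, one of four alike in a straight row at 80 mm pitch along their y axis (roughly to the robot's left). The pin stand starts on it: it marks that stand's place in the old row. Origin: centre of the underside; its top is 26 mm above the table.
- rack: Empty grey steel rack, fixed, 86 x 334 mm: four open square pockets in a row, centres at x = 0, y = -120, -40, +40, +120 mm in its frame (+y roughly to the robot's left, +x away from it). Each is 74 x 74 mm inside, floor 6 mm and rims 14 mm above the origin, which is the centre of the underside, on the table.
- paint_can: A closed can, a bystander, 74 mm in diameter and 100 mm high, standing on the table beyond the racks. Origin: centre of the underside.
There are look-alikes about, which are no part of the job. Leave any blue look-alike of the stand_saddle alone.

How it is judged:
By the outcome, as a careful person would: the job done as asked, in the order asked, and still so for the second after the job is handed in, with the robot touching nothing.
It also fails if it takes over 120 s, if anything falls off the work surface, if the arm or the gripper's body presses on something with over 40 N, if the wrist force passes 120 N, or if a joint passes its speed limit or range.

### The arm

A 6-joint arm with a two-finger parallel gripper is mounted at the origin on the work surface. World frame = base frame: x ahead of the robot, y to its left, z up, the work surface at z = 0. Lengths are in m, angles in rad, forces in N, time in s.
With the tool pointing down it reaches from about 0.375 to 0.975 m from the base axis. Payload 3.8 kg.
Tool frame: the origin (TCP) lies midway between the tips of the shut fingers; the grasp point (between the pads) lies 19 mm behind it; z points along the fingers, y is the line along which they close (so a half turn about z gives the same grasp; the last joint's range is limited). The gripper opens to 85 mm and grips with 20 to 120 N. Pads are 22 mm wide; open, the fingers measure 114 mm over their backs; the gripper's body (76 mm by 85 mm) begins 54 mm behind the grasp point. The pads swing forward as they close: fully open they stand 13 mm farther back than shut.
Start: joints at [-1.279, 0.264, 1.604, -0, 1.274, -0.037], TCP at [0.218, -0.639, 0.193] pointing down, gripper open.
Joint ranges: [-2.63, 2.63], [-0.94, 2.18], [0.31, 2.57], [-1.31, 4.45], [0, 2.66], [-2.55, 2.55]. Speed limits (rad/s): [2.57, 2.57, 3.14, 3.14, 3.14, 3.14].

### API

Orientations are given as a rotation vector (axis times angle).
In Python, from workcell import status, read_camera, workorder, masks_of gives the robot as it stands.
- The arm moves only by the tool drive_tool, never from a script. Its argument "rows" is a list of rows, each a list of 7 numbers: the turn, a rotation vector about the tool's x, y, z in degrees, then the shift along the tool's x, y, z in m, then the opening, from 0 (shut) to 1 (fully open). In form: [[ax, ay, az, tx, ty, tz, claw], ...]. A call has 1 to 8 rows; each row shifts and turns the commanded pose from where the row before left it, along the tool's axes as they then stand; what a row does not reach is not made up. A row lasts 1/12 s, in which the tool goes at most 41.7 mm and 7.16 degrees, less where a joint would pass 70% of its speed; a pose out of reach is approached as far as the arm can. A call is refused whole if a number of a shift passes 0.0417 or a number of a turn 7.16, either way. A call with a gripper value outside its range is refused whole. The fingers move at their own pace and stop on an object; "force" is the grip in N (left out, the last holds). Time passes only in rows, so rows that do not move let the fingers close. It gives the time, the measured TCP pose, the force, the opening and the grip force at its end, in the units of the state.
- status.read_state(): the state, without advancing time (a new reading comes with each control period).
- read_camera(name): name is "side" or "top" or "wrist"; returns a dict with "color" (400x640x3 uint8, red, green, blue), "intrinsics" (3x3 intrinsics, pixels), "world_from_camera" (4x4, takes a point from camera to world coordinates); the wrist camera has in their place "mount" (4x4, takes a point from camera to tool coordinates, whose origin is the TCP and whose axes are the flange's). Camera axes: x right, y up, looking along -z (the intrinsics and any distortion apply to the point x, -y, -z); pixel columns grow to the right and rows downward; lengths in m; the calibration is good to about 2 mm. A picture is of the moment at which its call begins: read the wrist's pose just before it. There is no depth.
- workorder.finish_job(): hands the job in; it is judged then, once.
Trained networks look in a picture, given as the dict that the camera call returned (one of the last four; its "shot" number tells which), for a name from the list of things; names that differ only in an ending like _2 or _b are one class to them, and where a whole thing is asked for, a point or a joint stands for the part that bears it (a point fixed in the world has none). Each returns a list of dicts, best first, with "score" (0 to 1); they miss things now and then, are a little off and sometimes report something else, mostly with a low value. They report only what shows in the picture. A call takes as long as a camera call. They do not tell look-alikes from the thing itself.
- masks_of(picture, name): "mask" (400x640 bool, what is visible of it) and "bbox" ([left, top, right, bottom] in pixels, round what is visible of it).
The state is a dict: "time": time; "q": joint angles; "joint_vel": joint speeds; "joint_torque": joint torques, N m; "tool_pos": TCP position; "tcp_rot": TCP orientation; "wrist_force": force on the tool from outside, world axes, zero at the start; "torque": the same for the moment, N m; "width": opening from 0.0 (shut) to 1.0 (fully open); "grip_force": force on a finger pad.
Only numpy, scipy, OpenCV 4.12 (cv2) and the standard library are available. Lean on these libraries where they do the work, as an engineer would, in place of code of your own. Each camera call takes 0.05 s, during which the arm holds its last target. There are 200 camera calls.

## Working session

There is one attempt and no reset: what is moved stays moved. The work goes in short steps, Python scripts to look and compute and a tool call to move; the robot and the scene stay as the last step left them, time stands still between calls to the robot, and variables do not carry over. Pictures are saved under pics/ and viewed, at most 14 in all, crops included, and the job is handed in when it is done.

Besides the shell and the picture viewer there is one more tool, called after "Emit:" in YAML: its name, and indented under it one key for each argument. drive_tool: Moves the arm, as the interface text tells. Its arguments: {"type":"object","properties":{"rows":{"type":"array"},"force":{"type":"number"}},"required":["rows"]}

```bash
mkdir -p pics
python3 - <<'E'
from workcell import status, read_camera, masks_of
import cv2,numpy as np
print(status.read_state())
np.set_printoptions(precision=4,suppress=True)
for c in ["top","side"]:
    p=read_camera(c); cv2.imwrite(f"pics/{c}0.png",p["color"][...,::-1])
    print(c,p["intrinsics"],p["world_from_camera"],[k for k in p])
    for n in ["stand_saddle","stand_vee","stand_flat","stand_pin","seat_saddle","rack","paint_can"]:
        for m in masks_of(p,n):
            ys,xs=np.nonzero(m["mask"]); print(n,round(m["score"],2),m["bbox"],xs.mean().round(1),ys.mean().round(1),len(xs))
E
```

```text
{'time': 0.0, 'q': array([-1.27888389e+00,  2.64758123e-01,  1.60539909e+00,  2.22805813e-05,
        1.27369301e+00, -3.68966241e-02]), 'joint_vel': array([ 0.00048423, -0.00013721,  0.00031287,  0.00092351, -0.0015399 ,
       -0.00146949]), 'joint_torque': array([ 3.32117006e-04, -5.15107298e+01, -3.67316329e+01, -2.59297285e-04,
        1.27060353e-02, -9.02805510e-07]), 'tool_pos': array([ 0.21773849, -0.63804353,  0.19204523]), 'tcp_rot': array([-3.09702131e+00, -5.13791445e-01,  4.17463028e-04]), 'wrist_force': array([-1.04084091,  0.04822584, -0.48332404]), 'torque': array([ 0.05652348, -0.00844092,  0.00962067]), 'grip_force': 0.0, 'width': 1.0004804983486153}
top [[444.6225   0.     325.4239]
 [  0.     444.6225 204.4288]
 [  0.       0.       1.    ]] [[ 0.0259  0.9805 -0.1948  0.4365]
 [-0.9997  0.0259 -0.0025 -0.0115]
 [ 0.0026  0.1948  0.9808  1.0182]
 [ 0.      0.      0.      1.    ]] ['color', 'intrinsics', 'world_from_camera', 'shot']
stand_saddle 0.97 [188.6, 183.1, 229.1, 217.9] 206.9 200.7 709
stand_saddle 0.81 [178.4, 255.3, 217.3, 282.1] 200.8 266.3 732
stand_v
[... 596 characters left out ...]
'intrinsics', 'world_from_camera', 'shot']
stand_saddle 0.93 [270.2, 140.0, 289.5, 178.3] 279.2 161.6 474
stand_saddle 0.81 [220.3, 153.1, 240.1, 189.1] 228.9 169.9 397
stand_vee 0.82 [232.5, 169.0, 250.2, 210.5] 240.6 187.2 395
stand_flat 0.65 [244.7, 188.4, 269.8, 226.2] 255.1 208.2 609
stand_flat 0.4 [228.7, 197.1, 247.1, 212.6] 236.3 204.6 89
stand_pin 0.83 [209.1, 138.4, 225.2, 176.1] 213.5 158.0 446
seat_saddle 0.48 [213.6, 179.9, 233.2, 195.5] 223.6 187.1 186
rack 0.73 [260.6, 247.7, 366.2, 385.9] 313.9 317.4 5515
rack 0.66 [231.5, 171.2, 253.1, 206.7] 240.0 186.3 342
paint_can 0.87 [343.7, 157.4, 376.3, 198.7] 360.4 176.3 959
paint_can 0.43 [217.0, 182.0, 230.5, 194.6] 223.9 188.2 81
```

```bash
cd pics
python3 - <<'E'
import cv2
t=cv2.imread("top0.png");s=cv2.imread("side0.png")
cv2.imwrite("top0c.png",cv2.resize(t[80:310,120:500],None,fx=2.1,fy=2.1,interpolation=cv2.INTER_CUBIC))
cv2.imwrite("side0c.png",cv2.resize(s[110:400,180:420],None,fx=2.05,fy=2.05,interpolation=cv2.INTER_CUBIC))
E
```

```text
(no output)
```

View pics/top0c.png

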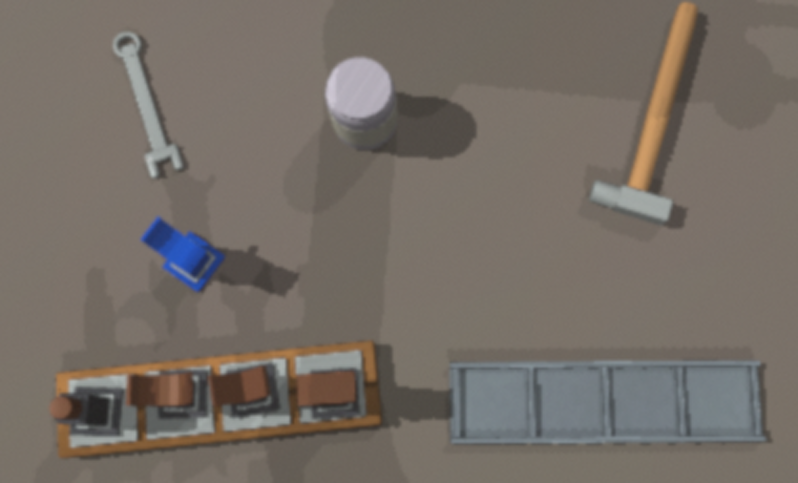

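View pics/side0c.png

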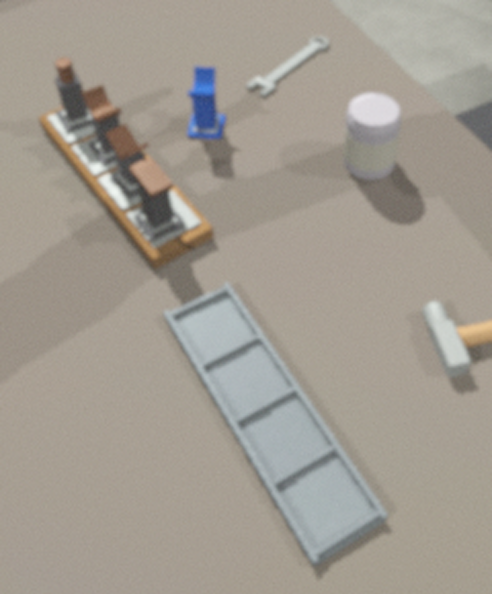

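The top crop (×2.1, offset 120,80) shows the old row from the left: pin (97,411), saddle (178,393), vee (250,388) and flat (333,398), with the empty rack at (605,402). Two things match stand_saddle: a blue one at full-image (207,201) and a brown/steel one at (201,266). The blue one is the look-alike to leave alone. The brown one stands on a bearer seat, so it is the one meant, and this crop confirms it.

That gives the new row from the left: flat, vee, saddle, pin.

```bash
cat > h.py <<'E'
from workcell import status, read_camera, masks_of
import cv2,numpy as np
from scipy.spatial.transform import Rotation as R
np.set_printoptions(precision=4,suppress=True)
def ray(K,T,uv,z):
    u,v=uv; d=np.array([(u-K[0,2])/K[0,0],-(v-K[1,2])/K[1,1],-1.])
    d=T[:3,:3]@d; o=T[:3,3]; return o+d*(z-o[2])/d[2]
def proj(K,T,X):
    p=(np.asarray(X)-T[:3,3])@T[:3,:3]; return np.stack([K[0,0]*p[...,0]/-p[...,2]+K[0,2], K[1,1]*p[...,1]/p[...,2]+K[1,2]],-1)
def shot(name):
    s=status.read_state(); p=read_camera(name)
    if name=="wrist":
        W=np.eye(4); W[:3,:3]=R.from_rotvec(s["tcp_rot"]).as_matrix(); W[:3,3]=s["tool_pos"]; T=W@p["mount"]
    else: T=p["world_from_camera"]
    return p,p["intrinsics"],T
def togo(x,y,z,yaw_y):
    """tool-frame turn/shift to a pose pointing down, tool y at world angle yaw_y (deg, mod 180)"""
    s=status.read_state(); A=R.from_rotvec(s["tcp_rot"]); best=None
    for k in (0,180):
        a=np.radians(yaw_y+k); yy=np.array([np.cos(a),np.sin(a),0]); zz=np.array([0,0,-1.])
        B=R.from_matrix(np.stack([np.cross(yy,zz),yy,zz],1)); d=(A.inv()*B).as_rotvec(degrees=True)
        if best is None or np.linalg.norm(d)<np.linalg.norm(best): best=d
    print("turn",best,"shift now",A.inv().apply(np.array([x,y,z])-s["tool_pos"]),"tool y ang",np.degrees(np.arctan2(A.as_matrix()[1,1],A.as_matrix()[0,1])),"pos",s["tool_pos"],"t",s["time"])
E
python3 - <<'E'
from h import *
p,K,T=shot("top")
f=lambda c,z:ray(K,T,(c[0]/2.1+120,c[1]/2.1+80),z)
C=[f(c,.014) for c in [(449,364),(760,362),(765,441),(450,442)]]
print(np.array(C),np.mean(C,0), [np.linalg.norm(C[i]-C[i-1]) for i in range(4)])
for n,c in dict(pin=(97,411),saddle=(178,395),vee=(250,388),flat=(333,398)).items(): print(n,f(c,.032))
S=[f(c,.026) for c in [(68,380),(360,350),(365,415),(70,446)]]
print(np.array(S),np.mean(S,0))
p,K,T=shot("wrist"); print(p["mount"],K)
togo(.33,.18,.30,0)
E
```

```text
[[ 0.5242 -0.0307  0.014 ]
 [ 0.535  -0.3647  0.014 ]
 [ 0.4517 -0.3665  0.014 ]
 [ 0.442  -0.0336  0.014 ]] [ 0.4882 -0.1989  0.014 ] [np.float64(0.08218124312837242), np.float64(0.33419046311056094), np.float64(0.08335547742914329), np.float64(0.3330008819700986)]
pin [0.4641 0.3354 0.032 ]
saddle [0.4828 0.2524 0.032 ]
vee [0.492  0.1776 0.032 ]
flat [0.4839 0.0901 0.032 ]
[[0.4957 0.3712 0.026 ]
 [0.5355 0.0644 0.026 ]
 [0.4674 0.0564 0.026 ]
 [0.4276 0.3622 0.026 ]] [0.4816 0.2136 0.026 ]
[[-0.0004  0.9535  0.3012  0.0763]
 [ 1.      0.0003  0.0004 -0.0015]
 [ 0.0003  0.3012 -0.9535 -0.1797]
 [ 0.      0.      0.      1.    ]] [[323.294    0.     313.8584]
 [  0.     323.294  196.84  ]
 [  0.       0.       1.    ]]
turn [  0.002    0.0012 -71.1607] shift now [ 0.3704 -0.7388 -0.1066] tool y ang -71.16065507952395 pos [ 0.218  -0.6388  0.1934] t 0.9
```

Emit:
drive_tool:
  rows:
    - [0,0,-7.1,0,0,-0.01,1]
    - [0,0,-7.1,0,0,-0.01,1]
    - [0,0,-7.1,0,0,-0.01,1]
    - [0,0,-7.1,0,0,-0.01,1]
    - [0,0,-7.1,0,0,-0.01,1]
    - [0,0,-7.1,0,0,-0.01,1]
    - [0,0,-7.1,0,0,-0.01,1]
    - [0,0,-7.1,0,0,-0.01,1]

```text
time: 1.57
tool_pos: [0.2179, -0.6388, 0.2739]
tcp_rot: [-2.476, -1.934, -0.0]
wrist_force: [0.1, -0.6, 0.7]
width: 0.997
grip_force: 0.0
```

Emit:
drive_tool:
  rows:
    - [0,0,-7.1,0,0.01,0,1]
    - [0,0,-7.1,0.02,0.02,0,1]
    - [0,0,0,0.03,0.03,0,1]
    - [0,0,0,0.035,0.03,0,1]
    - [0,0,0,0.035,0.03,0,1]
    - [0,0,0,0.035,0.03,0,1]
    - [0,0,0,0.035,0.03,0,1]
    - [0,0,0,0.035,0.03,0,1]

```text
time: 2.23
tool_pos: [0.4166, -0.4352, 0.2736]
tcp_rot: [2.225, 2.218, -0.0]
wrist_force: [0.8, -1.0, 0.5]
width: 1.0
grip_force: 0.0
```

Emit:
drive_tool:
  rows:
    - [0,0,0,0.04,0.02,0,1]
    - [0,0,0,0.04,0.02,0,1]
    - [0,0,0,0.04,0.01,0,1]
    - [0,0,0,0.04,0,0,1]
    - [0,0,0,0.04,0,0,1]
    - [0,0,0,0.04,0,0,1]
    - [0,0,0,0.04,0,0,1]
    - [0,0,0,0.04,0,0,1]

```text
time: 2.9
tool_pos: [0.4634, -0.1206, 0.2736]
tcp_rot: [2.224, 2.217, 0.001]
wrist_force: [1.1, -0.4, 0.3]
width: 1.0
grip_force: 0.0
```

Run:
```python
from h import *
togo(.48,.26,.27,0); print(status.read_state()["q"])
```

```text
turn [ 0.0453  0.0078 -0.1817] shift now [0.3807 0.0154 0.0036] tool y ang -0.1816762070678469 pos [ 0.4634 -0.1206  0.2736] t 2.9
[-0.3068 -0.1564  1.8992  0.0001  1.3979 -0.3036]
```

Run:
```python
from h import *
p,K,T=shot("wrist"); np.savez("w_rack.npz",K=K,T=T,c=p["color"]); cv2.imwrite("pics/w_rack.png",p["color"][...,::-1])
for m in masks_of(p,"rack"): print(m["score"],m["bbox"],cv2.minAreaRect(np.argwhere(m["mask"])[:,::-1].astype(np.float32)))
```

```text
0.9 [297.8, 85.9, 361.9, 305.9] ((332.1221923828125, 195.48728942871094), (220.07662963867188, 66.21070098876953), 88.83085632324219)
```

Emit:
drive_tool:
  rows:
    - [0,0,0,0.04,0.003,0,1]
    - [0,0,0,0.04,0.003,0,1]
    - [0,0,0,0.04,0.003,0,1]
    - [0,0,0,0.04,0.003,0,1]
    - [0,0,0,0.04,0,0,1]
    - [0,0,0,0.04,0,0,1]
    - [0,0,0,0.04,0,0,1]
    - [0,0,0,0.04,0,0,1]

```text
time: 3.67
tool_pos: [0.4769, 0.1988, 0.2737]
tcp_rot: [2.224, 2.217, 0.001]
wrist_force: [0.8, 0.0, 0.1]
width: 1.001
grip_force: 0.0
```

Emit:
drive_tool:
  rows:
    - [0,0,0,0.03,0,0,1]
    - [0,0,0,0.02,0,0,1]
    - [0,0,0,0.01,0,0,1]
    - [0,0,0,0,0,0,1]
    - [0,0,0,0,0,0,1]

```text
time: 4.08
tool_pos: [0.4771, 0.2567, 0.2732]
tcp_rot: [2.224, 2.218, -0.001]
wrist_force: [-0.9, 0.3, -0.1]
width: 0.999
grip_force: 0.0
```

Run:
```python
from h import *
p,K,T=shot("wrist"); np.savez("w_row.npz",K=K,T=T,c=p["color"]); cv2.imwrite("pics/w_row.png",cv2.resize(p["color"][...,::-1],(800,500),interpolation=cv2.INTER_CUBIC))
print(T)
for n in ["stand_saddle","stand_vee","stand_flat","stand_pin","seat_saddle"]:
    for m in masks_of(p,n):
        print(n,m["score"],m["bbox"])
```

```text
[[ 1.      0.0026  0.0012  0.4761]
 [-0.0028  0.9533  0.302   0.3351]
 [-0.0004 -0.302   0.9533  0.4528]
 [ 0.      0.      0.      1.    ]]
stand_saddle 0.78 [299.0, 142.9, 339.4, 207.6]
stand_saddle 0.74 [400.5, 128.9, 476.9, 194.3]
stand_saddle 0.6 [285.7, 72.9, 326.4, 115.1]
stand_vee 0.85 [304.7, 193.1, 344.2, 257.5]
stand_vee 0.37 [276.0, 66.5, 337.3, 128.5]
stand_flat 0.7 [301.4, 251.6, 338.6, 319.5]
stand_pin 0.82 [283.3, 72.2, 327.8, 114.0]
stand_pin 0.24 [498.4, 244.6, 593.0, 324.2]
```

View pics/w_rack.png

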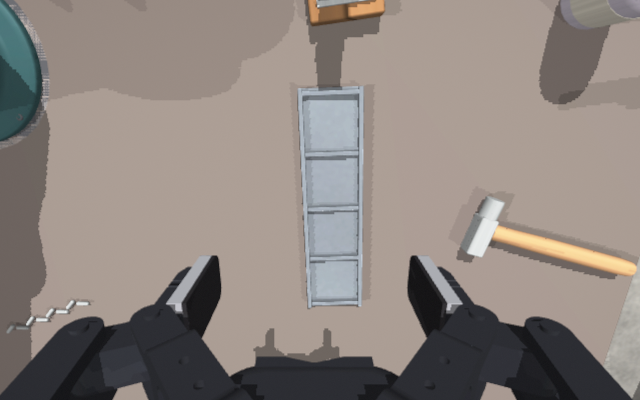

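View pics/w_row.png

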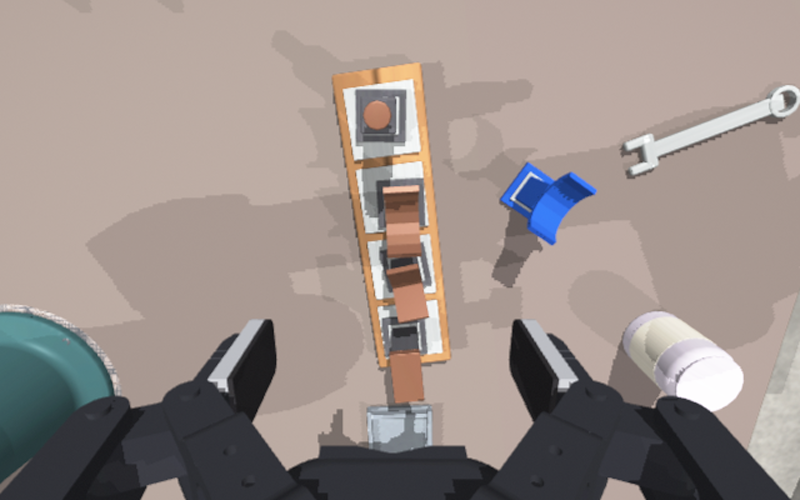

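The rack view shows its rim corners at about (298,88), (362,87), (361,305) and (307,307). The row view (×1.25) has pin (377,115), saddle (402,220), vee (407,290) and flat (406,375), with the blue look-alike off to the right at (545,205). I'll enlarge the row to read yaw and position.

Run:
```python
from h import *
d=np.load("w_row.npz"); c=d["c"][60:335,255:365,::-1]
c=cv2.rotate(cv2.resize(c,None,fx=2.9,fy=2.9,interpolation=cv2.INTER_CUBIC),cv2.ROTATE_90_COUNTERCLOCKWISE)
cv2.imwrite("pics/w_rowc.png",c); print(c.shape)
d=np.load("w_rack.npz")
C=np.array([ray(d["K"],d["T"],u,.014) for u in [(298,88.5),(362,87.5),(361,305),(307.5,307)]])
print(C,C.mean(0),np.linalg.norm(C-np.roll(C,1,0),axis=1));
```

```text
(319, 798, 3)
[[ 0.4422 -0.0346  0.014 ]
 [ 0.5246 -0.0337  0.014 ]
 [ 0.5366 -0.3621  0.014 ]
 [ 0.4513 -0.3655  0.014 ]] [ 0.4887 -0.199   0.014 ] [0.331  0.0824 0.3286 0.0853]
```

View pics/w_rowc.png

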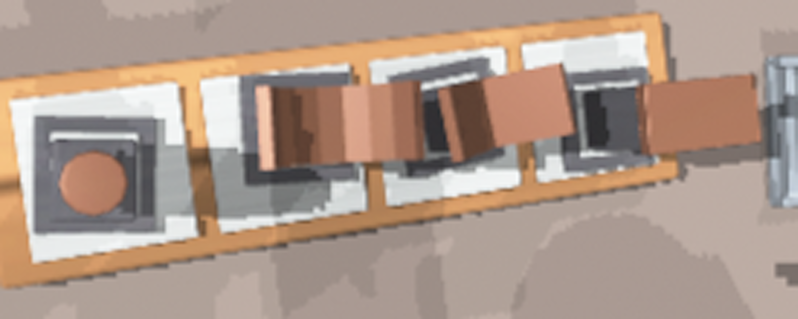

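Run:
```python
from h import *
d=np.load("w_row.npz");K,T=d["K"],d["T"]
f=lambda c,z:ray(K,T,(255+(319-c[1])/2.9,60+c[0]/2.9),z)
for n,z,q in [("pinbase",.032,[(35,118),(158,120),(155,232),(35,232)]),("pintop",.128,[(93,183)]),("saddle",.117,[(257,87),(418,82),(423,160),(266,170)]),("vee",.105,[(440,92),(562,66),(575,133),(453,161)]),("flat",.112,[(641,86),(752,75),(760,141),(647,153)])]:
    P=np.array([f(c,z)[:2] for c in q]); print(n,P.mean(0))
    if len(P)>1:
        w=(P[0]+P[3]-P[1]-P[2])/2; print("   len",np.linalg.norm(w),"wid",np.linalg.norm((P[0]+P[1]-P[2]-P[3])/2),"x-axis ang",np.degrees(np.arctan2(-w[0],w[1])))
togo(.48,.26,.27,0)
```

```text
pinbase [0.4644 0.3363]
   len 0.049462402104478456 wid 0.04829927463858319 x-axis ang -1.1468602744110348
pintop [0.4646 0.3373]
saddle [0.4845 0.2495]
   len 0.0604946481712425 wid 0.029778935328208685 x-axis ang 2.902637525262406
vee [0.4899 0.1774]
   len 0.05499309674103012 wid 0.028021913341890053 x-axis ang 11.939669338045974
flat [0.4901 0.0914]
   len 0.05590708142782715 wid 0.028436997340733683 x-axis ang 5.483366007459185
turn [ 0.0171  0.0018 -0.2582] shift now [0.0036 0.0029 0.0036] tool y ang -0.2582010177794175 pos [0.4771 0.2564 0.2736] t 4.3833
```

Emit:
drive_tool:
  rows:
    - [0,0,0,-0.033,0.003,0,1]
    - [0,0,0,-0.033,0.003,0,1]
    - [0,0,0,-0.033,0.003,0,1]
    - [0,0,0,-0.033,0.002,0,1]
    - [0,0,0,-0.033,0.002,0,1]
    - [0,0,-5.7,0,0,0.03,1]
    - [0,0,0,0,0,0.03,1]
    - [0,0,0,0,0,0,1]

```text
time: 5.05
tool_pos: [0.4851, 0.0905, 0.2076]
tcp_rot: [-2.11, -2.319, 0.012]
wrist_force: [-0.5, -0.5, -1.0]
width: 0.997
grip_force: 0.0
```

Run:
```python
from h import *
togo(.490,.0914,.051,5.5)
p,K,T=shot("wrist"); cv2.imwrite("pics/w_f.png",p["color"][...,::-1])
for m in masks_of(p,"stand_flat"): print(m["score"],m["bbox"])
print(proj(K,T,np.array([[.490,.0914,.112],[.490,.0914,.026]])))
```

```text
turn [-0.5698  0.025  -0.1178] shift now [0.0005 0.0065 0.1565] tool y ang 5.382111549821772 pos [0.4851 0.0905 0.2076] t 5.05
0.91 [299.4, 144.5, 340.3, 220.1]
[[321.7333 187.0714]
 [320.7448 166.4748]]
```

View pics/w_f.png

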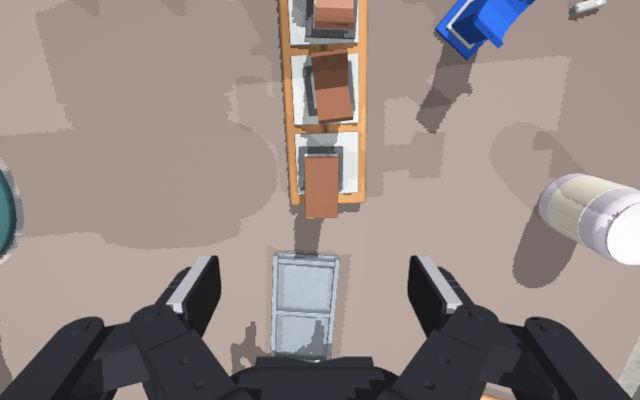

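The flat head's centre is at (321,186), against a projected (322,187), so the position holds and the yaw is aligned. Next is the descent.

Emit:
drive_tool:
  rows:
    - [-0.5,0,0,0,0.005,0.03,1]
    - [0,0,0,0,0,0.03,1]
    - [0,0,0,0,0,0.03,1]
    - [0,0,0,0,0,0.02,1]
    - [0,0,0,0,0,0,1]

```text
time: 5.57
tool_pos: [0.4927, 0.0931, 0.1008]
tcp_rot: [2.109, 2.325, 0.003]
wrist_force: [-0.9, 0.2, -1.0]
width: 1.0
grip_force: 0.0
```

```bash
python3 -c "
from h import *
togo(.490,.0914,.051,5.5)"
```

```text
turn [0.1793 0.0149 0.071 ] shift now [-0.0014 -0.0031  0.0498] tool y ang 5.570991204244702 pos [0.4927 0.0931 0.1008] t 5.5667
```

Emit:
drive_tool:
  rows:
    - [0,0,0,-0.001,-0.003,0.02,1]
    - [0,0,0,0,0,0.02,1]
    - [0,0,0,0,0,0.01,1]
    - [0,0,0,0,0,0,0.5]
    - [0,0,0,0,0,0,0]
    - [0,0,0,0,0,0,0]
    - [0,0,0,0,0,0,0]
    - [0,0,0,0,0,0,0]
  force: 60

```text
time: 6.23
tool_pos: [0.4932, 0.092, 0.0551]
tcp_rot: [2.107, 2.321, 0.011]
wrist_force: [-1.8, 0.3, 5.6]
width: 0.334
grip_force: 59.3
```

Emit:
drive_tool:
  rows:
    - [0,0,0,0,0,0,0]
    - [0,0,0,0,0,0,0]
    - [0,0,0,0,0,0,0]

```text
time: 6.48
tool_pos: [0.4933, 0.0919, 0.0551]
tcp_rot: [2.107, 2.321, 0.012]
wrist_force: [-2.7, -0.2, 6.9]
width: 0.339
grip_force: 59.5
```

Emit:
drive_tool:
  rows:
    - [0,0,0,0,0,-0.03,0]
    - [0,0,0,0,0,-0.03,0]
    - [0,0,3.7,0,0,-0.01,0]
    - [0,0,0,-0.034,-0.003,0,0]
    - [0,0,0,-0.034,-0.003,0,0]
    - [0,0,0,-0.034,-0.003,0,0]
    - [0,0,0,-0.034,-0.003,0,0]
    - [0,0,0,-0.034,-0.002,0,0]

```text
time: 7.15
tool_pos: [0.4822, -0.0798, 0.1228]
tcp_rot: [2.182, 2.254, 0.01]
wrist_force: [0.3, -0.0, -4.6]
width: 0.342
grip_force: 60.7
```

Emit:
drive_tool:
  rows:
    - [0,0,0,0,0,0.03,0]
    - [0,0,0,0,0,0.02,0]
    - [0,0,0,0,0,0,0]
    - [0,0,0,0,0,0,0]

```text
time: 7.48
tool_pos: [0.4814, -0.0782, 0.0715]
tcp_rot: [2.185, 2.255, 0.006]
wrist_force: [0.2, -0.8, -4.3]
width: 0.332
grip_force: 60.8
```

```bash
python3 -c "
from h import *
togo(.4847,-.079,.036,1.8)"
```

```text
turn [ 0.2169 -0.1077  0.009 ] shift now [-0.0009  0.0031  0.0355] tool y ang 1.8087670858715617 pos [ 0.4814 -0.0782  0.0715] t 7.4833
```

Emit:
drive_tool:
  rows:
    - [0,0,0,-0.001,0.003,0.015,0]
    - [0,0,0,0,0,0.013,0]
    - [0,0,0,0,0,0.003,0]
    - [0,0,0,0,0,0.002,0]
    - [0,0,0,0,0,0,0]
    - [0,0,0,0,0,0,0]

```text
time: 7.98
tool_pos: [0.4881, -0.0794, 0.0414]
tcp_rot: [2.18, 2.252, 0.012]
wrist_force: [0.6, -0.0, -4.7]
width: 0.338
grip_force: 60.7
```

Emit:
drive_tool:
  rows:
    - [0,0,0,0,0,0.002,0]
    - [0,0,0,0,0,0.002,0]
    - [0,0,0,0,0,0.002,0]
    - [0,0,0,0,0,0,0]

```text
time: 8.32
tool_pos: [0.4878, -0.0794, 0.035]
tcp_rot: [2.181, 2.252, 0.011]
wrist_force: [-1.6, 1.6, 1.5]
width: 0.336
grip_force: 61.6
```

Emit:
drive_tool:
  rows:
    - [0,0,0,0,0,0,0.5]
    - [0,0,0,0,0,0,1]
    - [0,0,0,0,0,0,1]
    - [0,0,0,0,0,0,1]
    - [0,0,0,0,0,0,1]
    - [0,0,0,0,0,-0.01,1]
    - [0,0,0,0,0,-0.03,1]
    - [0,0,0,0,0,-0.04,1]

```text
time: 8.98
tool_pos: [0.483, -0.0788, 0.112]
tcp_rot: [-2.185, -2.256, -0.004]
wrist_force: [0.8, -0.1, 1.2]
width: 1.002
grip_force: 0.0
```

Emit:
drive_tool:
  rows:
    - [0,0,0,0,0,-0.04,1]
    - [0,0,0,0.037,0.001,0,1]
    - [0,0,0,0.037,0.001,0,1]
    - [0,0,0,0.037,0.001,0,1]
    - [0,0,0,0.037,0.002,0,1]
    - [0,0,0,0.037,0.002,0,1]
    - [0,0,0,0.036,0.002,0,1]
    - [0,0,0,0.035,0.001,0,1]

```text
time: 9.65
tool_pos: [0.488, 0.1786, 0.1555]
tcp_rot: [2.181, 2.252, 0.012]
wrist_force: [1.5, 0.2, -0.1]
width: 1.006
grip_force: 0.0
```

Emit:
drive_tool:
  rows:
    - [0,0,-5,0,0,0,1]
    - [0,0,-5,0,0,0,1]
    - [0,0,0,0,0,0,1]

```text
time: 9.9
tool_pos: [0.4879, 0.1777, 0.1551]
tcp_rot: [1.971, 2.438, 0.01]
wrist_force: [0.1, -0.3, 0.2]
width: 0.998
grip_force: 0.0
```

Run:
```python
from h import *
togo(.4899,.1774,.051,12)
p,K,T=shot("wrist"); cv2.imwrite("pics/w_v.png",p["color"][...,::-1])
for m in masks_of(p,"stand_vee"): print(m["score"],m["bbox"])
print(proj(K,T,np.array([[.4899,.1774,.105]])))
```

```text
turn [0.5246 0.0552 0.0748] shift now [-0.0006  0.001   0.1041] tool y ang 12.07509065501921 pos [0.4879 0.1777 0.1551] t 9.9
0.96 [289.8, 156.0, 341.7, 239.6]
0.62 [277.7, 50.4, 354.1, 137.9]
0.44 [290.7, 0.1, 355.8, 31.6]
[[317.0573 205.1003]]
```

View pics/w_v.png

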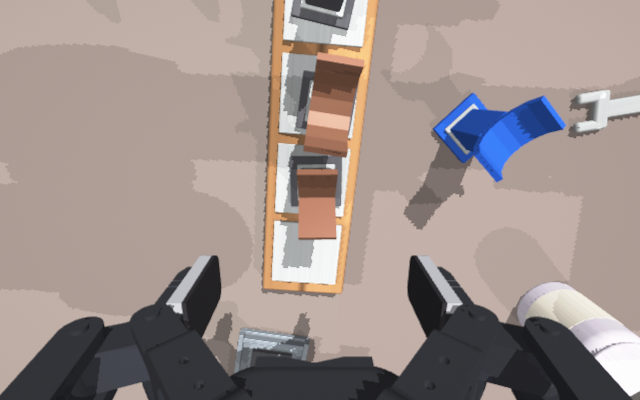

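The vee head's centre is at (317,204), as projected, and it is aligned with the gripper. I'll descend and grip.

Emit:
drive_tool:
  rows:
    - [0.5,0,0,0,0,0.03,1]
    - [0,0,0,0,0,0.03,1]
    - [0,0,0,0,0,0.025,1]
    - [0,0,0,0,0,0.018,1]
    - [0,0,0,0,0,0,1]
    - [0,0,0,0,0,0,0.5]
    - [0,0,0,0,0,0,0]
    - [0,0,0,0,0,0,0]

```text
time: 10.67
tool_pos: [0.49, 0.1769, 0.0535]
tcp_rot: [1.98, 2.436, 0.004]
wrist_force: [0.1, 0.3, 0.6]
width: 0.601
grip_force: 0.0
```

Emit:
drive_tool:
  rows:
    - [0,0,0,0,0,0,0]
    - [0,0,0,0,0,0,0]
    - [0,0,0,0,0,0,0]
    - [0,0,0,0,0,0,0]

```text
time: 11.0
tool_pos: [0.4886, 0.1763, 0.0522]
tcp_rot: [1.979, 2.438, -0.001]
wrist_force: [0.1, -2.4, 3.0]
width: 0.006
grip_force: 1.9
```

```bash
python3 -c "
from h import *
togo(.4872,-.159,.036,1.8)"
```

```text
turn [ 0.0463  0.0908 10.0532] shift now [-0.3278 -0.0702  0.0167] tool y ang 11.853233194683844 pos [0.4886 0.1763 0.0522] t 11.0
```

The fingers shut empty, so I need to look.

Run:
```python
from h import *
p,K,T=shot("wrist"); a=p["color"][...,::-1]
q,_,_=shot("side"); b=cv2.resize(q["color"][110:260,180:320,::-1],None,fx=2.5,fy=2.5,interpolation=cv2.INTER_CUBIC)
t,_,_=shot("top")
c=np.zeros((575,640+0,3),np.uint8); 
c=np.vstack([cv2.resize(a,(640,400)),np.zeros((180,640,3),np.uint8)])
w=cv2.resize(q["color"][110:260,180:360,::-1],(216,180)); c[400:,:216]=w
c[400:,216:616]=cv2.resize(t["color"][230:311,140:320,::-1],(400,180))
cv2.imwrite("pics/miss.png",c); print(status.read_state())
```

```text
{'time': 11.15, 'q': array([ 0.2996,  0.1054,  2.0704, -0.0018,  0.9649,  0.0939]), 'joint_vel': array([ 0.0008,  0.0019, -0.0003,  0.0028,  0.0007,  0.0007]), 'joint_torque': array([  1.2776, -34.8919, -30.1551,   0.6947,  -0.6503,   0.0209]), 'tool_pos': array([0.4888, 0.1764, 0.0522]), 'tcp_rot': array([ 1.9793,  2.4374, -0.0002]), 'wrist_force': array([-1.3296, -4.1943,  6.25  ]), 'torque': array([-0.4349,  0.1842,  0.0261]), 'grip_force': 3.059899911750108, 'width': -0.0012286767944422253}
```

View pics/miss.png

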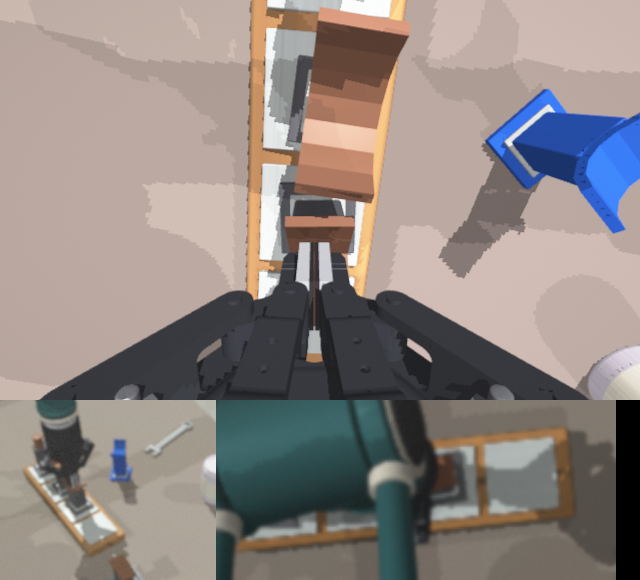

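Run:
```python
from h import *
p,K,T=shot("wrist")
for u in [(285,217),(352,217),(319,252)]: print(u,ray(K,T,u,.105),ray(K,T,u,.080))
for u in [(283,183),(345,183)]: print(u,ray(K,T,u,.032))
print(proj(K,T,np.array([[.489,.176,.052],[.489,.177,.026],[.489,.177,.105]])))
for m in masks_of(p,"stand_vee"): print(m["score"],m["bbox"])
a=p["color"][170:340,240:400,::-1]; cv2.imwrite("pics/miss2.png",cv2.resize(a,None,fx=3.5,fy=3.5,interpolation=cv2.INTER_CUBIC))
```

```text
(285, 217) [0.4699 0.2027 0.105 ] [0.4696 0.1927 0.08  ]
(352, 217) [0.4975 0.2084 0.105 ] [0.5026 0.1996 0.08  ]
(319, 252) [0.4873 0.1897 0.105 ] [0.4904 0.1772 0.08  ]
(283, 183) [0.4636 0.1963 0.032 ]
(345, 183) [0.5024 0.2044 0.032 ]
[[315.5655 231.7176]
 [315.6452 214.8968]
 [316.722  277.7554]]
0.97 [276.5, 182.5, 357.7, 267.7]
```

View pics/miss2.png

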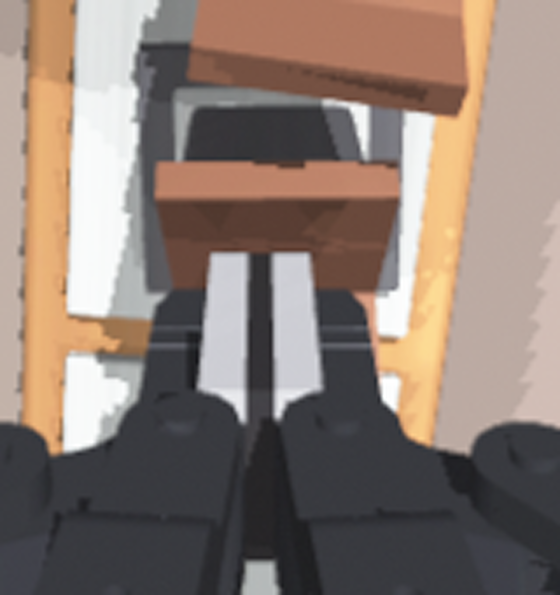

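The fingertips are clearly inside the V trough, above its floor at z≈0.078. The silver tips at v≈242 shut, and (215,257)/(410,257) open, place the real tips about 38 mm behind the reported TCP. The vee itself has not moved: its base edge gives a centre of y≈0.176. I'll open and go deeper in small steps, watching the force.

Emit:
drive_tool:
  rows:
    - [0,0,0,0,0,0,0.5]
    - [0,0,0,0,0,0,1]
    - [0,0,0,0,0,0,1]
    - [0,0,0,0,0,0,1]
    - [0,0,0,0,0,0,1]

```text
time: 11.67
tool_pos: [0.4875, 0.1768, 0.0508]
tcp_rot: [-1.98, -2.438, 0.002]
wrist_force: [-0.9, -0.4, 0.1]
width: 0.711
grip_force: 0.0
```

Emit:
drive_tool:
  rows:
    - [0,0,0,0,0,0.005,1]
    - [0,0,0,0,0,0.005,1]
    - [0,0,0,0,0,0.004,1]
    - [0,0,0,0,0,0,1]

```text
time: 12.0
tool_pos: [0.4869, 0.1763, 0.0358]
tcp_rot: [-1.98, -2.438, 0.004]
wrist_force: [-0.8, -0.8, -0.2]
width: 0.998
grip_force: 0.0
```

Emit:
drive_tool:
  rows:
    - [0,0,0,0,0,0.004,1]
    - [0,0,0,0,0,0.003,1]
    - [0,0,0,0,0,0.003,1]
    - [0,0,0,0,0,0,1]

```text
time: 12.33
tool_pos: [0.4877, 0.1764, 0.0266]
tcp_rot: [1.981, 2.439, -0.003]
wrist_force: [0.2, -0.2, -0.5]
width: 1.001
grip_force: 0.0
```

Run:
```python
from h import *
p,K,T=shot("wrist"); print(status.read_state()["tool_pos"],status.read_state()["wrist_force"])
for m in masks_of(p,"stand_vee"): print(m["score"],m["bbox"])
q,_,_=shot("side")
a=p["color"][120:,60:580,::-1]; b=cv2.resize(q["color"][100:260,180:330,::-1],None,fx=1.75,fy=1.75,interpolation=cv2.INTER_CUBIC)
c=np.zeros((280,520+b.shape[1],3),np.uint8); c[:,:520]=a; c[:,520:]=b[:280]; cv2.imwrite("pics/deep.png",c)
```

```text
[0.4879 0.1765 0.0269] [0.0703 0.4415 0.5869]
0.58 [277.8, 194.0, 364.7, 363.5]
```

View pics/deep.png

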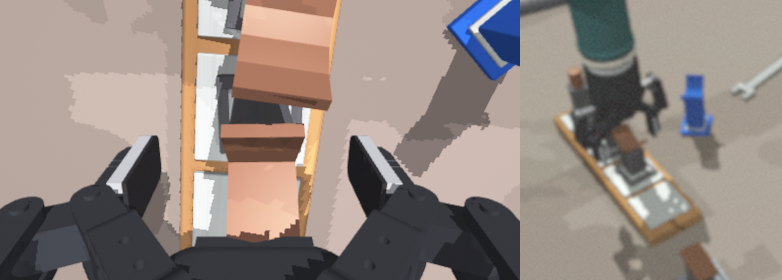

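Force is still nil with the TCP at 0.027, so the fingers are above the base. I'll go a bit deeper and close.

Emit:
drive_tool:
  rows:
    - [0,0,0,0,0.002,0.003,1]
    - [0,0,0,0,0,0.003,1]
    - [0,0,0,0,0,0.002,1]
    - [0,0,0,0,0,0,0.5]
    - [0,0,0,0,0,0,0]
    - [0,0,0,0,0,0,0]
    - [0,0,0,0,0,0,0]
    - [0,0,0,0,0,0,0]

```text
time: 13.15
tool_pos: [0.4906, 0.1771, 0.0197]
tcp_rot: [1.98, 2.438, 0.0]
wrist_force: [-0.1, -0.8, -2.4]
width: 0.337
grip_force: 59.3
```

Emit:
drive_tool:
  rows:
    - [0,0,0,0,0,0,0]
    - [0,0,0,0,0,0,0]
    - [0,0,0,0,0,0,0]
    - [0,0,0,0,0,0,0]

```text
time: 13.48
tool_pos: [0.4906, 0.1771, 0.0197]
tcp_rot: [1.98, 2.438, 0.0]
wrist_force: [0.7, 0.7, 0.9]
width: 0.336
grip_force: 59.8
```

Emit:
drive_tool:
  rows:
    - [0,0,0,0,0,-0.01,0]
    - [0,0,0,0,0,-0.03,0]
    - [0,0,0,0,0,-0.03,0]
    - [0,0,5.1,0,0,-0.02,0]
    - [0,0,5.1,0,0,-0.01,0]
    - [0,0,0,-0.036,-0.002,0,0]
    - [0,0,0,-0.036,-0.002,0,0]
    - [0,0,0,-0.036,-0.002,0,0]

```text
time: 14.15
tool_pos: [0.4857, 0.0683, 0.1191]
tcp_rot: [-2.186, -2.255, 0.003]
wrist_force: [1.3, -0.8, -5.7]
width: 0.338
grip_force: 60.9
```

Emit:
drive_tool:
  rows:
    - [0,0,0,-0.038,-0.002,0,0]
    - [0,0,0,-0.038,-0.002,0,0]
    - [0,0,0,-0.038,-0.001,0,0]
    - [0,0,0,-0.038,-0.001,0,0]
    - [0,0,0,-0.038,-0.001,0,0]
    - [0,0,0,-0.038,-0.001,0,0]
    - [0,0,0,0,0,0,0]
    - [0,0,0,0,0,0,0]

```text
time: 14.82
tool_pos: [0.4843, -0.1607, 0.119]
tcp_rot: [-2.193, -2.247, 0.002]
wrist_force: [-0.4, 1.2, -4.8]
width: 0.345
grip_force: 60.7
```

Run:
```python
from h import *
togo(.4872,-.159,0,1.8)
p,K,T=shot("wrist"); q,_,_=shot("side"); t,_,_=shot("top")
c=np.zeros((400,780,3),np.uint8); c[:,:480]=p["color"][:,80:560,::-1]; c[:,480:]=cv2.resize(q["color"][130:390,210:405,::-1],(300,400)); cv2.imwrite("pics/v2.png",c)
```

```text
turn [-0.1289 -0.0091 -0.4162] shift now [0.0016 0.0032 0.1189] tool y ang 1.3838075486338952 pos [ 0.4843 -0.1607  0.119 ] t 14.8167
```

View pics/v2.png

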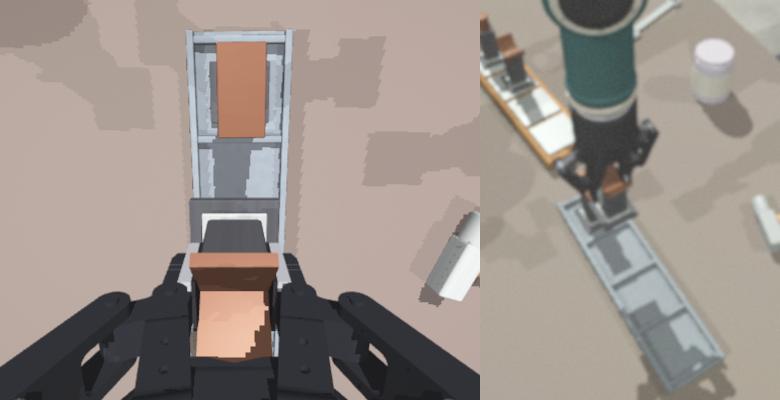

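The flat stands upright in the leftmost pocket, with its head at (241,90) and its base clear of the walls. The vee is held upright. Lowering it now.

Emit:
drive_tool:
  rows:
    - [0,0,0,0.001,0.003,0.03,0]
    - [0,0,0,0,0,0.03,0]
    - [0,0,0,0,0,0.03,0]
    - [0,0,0,0,0,0.015,0]
    - [0,0,0,0,0,0.004,0]
    - [0,0,0,0,0,0,0]

```text
time: 15.47
tool_pos: [0.4871, -0.1562, 0.0091]
tcp_rot: [-2.185, -2.253, 0.003]
wrist_force: [-0.2, 0.1, -5.7]
width: 0.344
grip_force: 60.6
```

Emit:
drive_tool:
  rows:
    - [0,0,0,0,0,0.003,0]
    - [0,0,0,0,0,0.002,0]
    - [0,0,0,0,0,0.002,0]
    - [0,0,0,0,0,0,0]

```text
time: 15.8
tool_pos: [0.4896, -0.1584, 0.0046]
tcp_rot: [2.188, 2.251, 0.0]
wrist_force: [-0.1, 0.1, -5.0]
width: 0.344
grip_force: 60.7
```

Emit:
drive_tool:
  rows:
    - [0,0,0,0,0,0.002,0]
    - [0,0,0,0,0,0.002,0]
    - [0,0,0,0,0,0,0]

```text
time: 16.05
tool_pos: [0.4891, -0.1584, -0.0001]
tcp_rot: [2.189, 2.252, -0.0]
wrist_force: [0.2, -0.1, -5.3]
width: 0.342
grip_force: 60.9
```

Emit:
drive_tool:
  rows:
    - [0,0,0,0,0,0.001,0]
    - [0,0,0,0,0,0.001,0]
    - [0,0,0,0,0,0,0]

```text
time: 16.3
tool_pos: [0.4891, -0.1586, -0.0003]
tcp_rot: [2.189, 2.252, -0.001]
wrist_force: [-4.8, 0.5, 9.8]
width: 0.339
grip_force: 62.8
```

Emit:
drive_tool:
  rows:
    - [0,0,0,0,0,0,0.5]
    - [0,0,0,0,0,0,1]
    - [0,0,0,0,0,0,1]
    - [0,0,0,0,0,0,1]
    - [0,0,0,0,0,0,1]
    - [0,0,0,0,0,0,1]
    - [0,0,0,0,0,-0.02,1]
    - [0,0,0,0,0,-0.04,1]

```text
time: 16.97
tool_pos: [0.4836, -0.1562, 0.053]
tcp_rot: [-2.182, -2.246, 0.008]
wrist_force: [0.7, 0.1, -0.1]
width: 0.999
grip_force: 0.0
```

Emit:
drive_tool:
  rows:
    - [0,0,0,0,0,-0.04,1]
    - [0,0,0,0,0,-0.02,1]
    - [0,0,0,0.037,0.001,0,1]
    - [0,0,0,0.037,0.001,0,1]
    - [0,0,0,0.037,0.001,0,1]
    - [0,0,0,0.037,0.001,0,1]
    - [0,0,0,0.037,0.001,0,1]
    - [0,0,0,0.037,0.001,0,1]

```text
time: 17.63
tool_pos: [0.4881, 0.0656, 0.1176]
tcp_rot: [2.189, 2.252, -0.0]
wrist_force: [1.2, -0.2, -0.7]
width: 1.002
grip_force: 0.0
```

Emit:
drive_tool:
  rows:
    - [0,0,0,0.037,0.001,0,1]
    - [0,0,0,0.037,0.001,0,1]
    - [0,0,0,0.037,0,0,1]
    - [0,0,0,0.037,0,0,1]
    - [0,0,-1.2,0.037,0,0,1]
    - [0,0,0,0,0,0,1]
    - [0,0,0,0,0,0,1]

```text
time: 18.22
tool_pos: [0.4847, 0.2507, 0.1171]
tcp_rot: [2.161, 2.279, -0.001]
wrist_force: [-0.4, -0.6, 1.0]
width: 0.999
grip_force: 0.0
```

Run:
```python
from h import *
togo(.4845,.2495,.020,2.9)
p,K,T=shot("wrist")
for n in ["stand_saddle","stand_pin"]:
  for m in masks_of(p,n): print(n,m["score"],m["bbox"])
X=np.array([[sx*.015,sy*.0315,.117] for sx,sy in [(-1,1),(1,1),(1,-1),(-1,-1)]]); a=np.radians(2.9)
X[:,:2]=X[:,:2]@np.array([[np.cos(a),np.sin(a)],[-np.sin(a),np.cos(a)]])+[.4845,.2495]
print(proj(K,T,X))
cv2.imwrite("pics/s1.png",p["color"][...,::-1])
```

```text
turn [-0.0094  0.0677  0.1552] shift now [-0.0011 -0.0002  0.0971] tool y ang 3.055190796705413 pos [0.4847 0.2507 0.1171] t 18.2167
stand_saddle 0.96 [432.4, 150.9, 576.3, 259.1]
stand_saddle 0.65 [283.3, 163.5, 346.0, 277.9]
stand_pin 0.74 [263.3, 46.2, 333.5, 118.1]
[[289.4021 182.2633]
 [341.5821 182.3833]
 [338.7814 278.484 ]
 [291.4469 278.3798]]
```

View pics/s1.png

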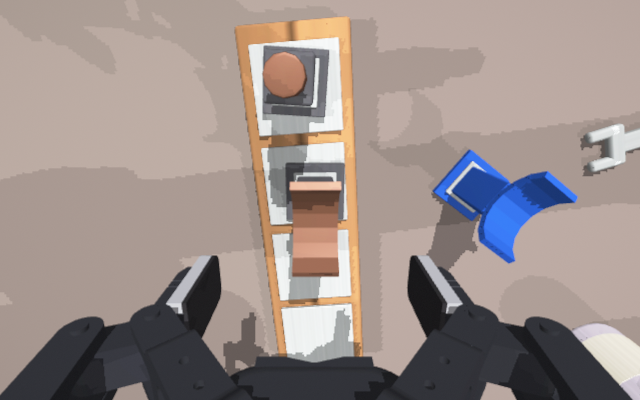

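The saddle head spans (290–341, 182–277), as projected, and it is the brown one on the seat; the blue one stays at (505,205). Next, descend and grip.

Emit:
drive_tool:
  rows:
    - [0,0,0,-0.001,0,0.035,1]
    - [0,0,0,0,0,0.035,1]
    - [0,0,0,0,0,0.02,1]
    - [0,0,0,0,0,0.007,1]
    - [0,0,0,0,0,0,1]
    - [0,0,0,0,0,0,0.5]
    - [0,0,0,0,0,0,0]
    - [0,0,0,0,0,0,0]

```text
time: 19.03
tool_pos: [0.4871, 0.2484, 0.0225]
tcp_rot: [2.165, 2.274, 0.005]
wrist_force: [-0.3, 0.3, 1.0]
width: 0.601
grip_force: 0.0
```

Emit:
drive_tool:
  rows:
    - [0,0,0,0,0,0,0]
    - [0,0,0,0,0,0,0]
    - [0,0,0,0,0,0,0]
    - [0,0,0,0,0,0,0]

```text
time: 19.37
tool_pos: [0.4863, 0.2485, 0.0219]
tcp_rot: [2.164, 2.275, 0.003]
wrist_force: [-0.9, -0.1, 6.4]
width: 0.344
grip_force: 61.1
```

```bash
python3 -c "
from h import *
togo(.4898,-.239,.12,1.8)"
```

```text
turn [0.1376 0.0035 1.0489] shift now [-0.487  -0.0205 -0.0981] tool y ang 2.848885186600325 pos [0.4863 0.2485 0.0219] t 19.3667
```

Emit:
drive_tool:
  rows:
    - [0,0,0,0,0,-0.01,0]
    - [0,0,0,0,0,-0.03,0]
    - [0,0,0,0,0,-0.03,0]
    - [0,0,1,0,0,-0.03,0]
    - [0,0,0,-0.037,-0.001,0,0]
    - [0,0,0,-0.037,-0.001,0,0]
    - [0,0,0,-0.037,-0.001,0,0]
    - [0,0,0,-0.037,-0.001,0,0]

```text
time: 20.03
tool_pos: [0.4845, 0.0987, 0.1202]
tcp_rot: [2.184, 2.259, -0.003]
wrist_force: [-0.6, -0.5, -5.1]
width: 0.344
grip_force: 60.6
```

Emit:
drive_tool:
  rows:
    - [0,0,0,-0.038,-0.001,0,0]
    - [0,0,0,-0.038,-0.001,0,0]
    - [0,0,0,-0.038,-0.001,0,0]
    - [0,0,0,-0.038,-0.001,0,0]
    - [0,0,0,-0.038,-0.001,0,0]
    - [0,0,0,-0.038,-0.001,0,0]
    - [0,0,0,-0.038,-0.001,0,0]
    - [0,0,0,-0.038,-0.001,0,0]

```text
time: 20.7
tool_pos: [0.4862, -0.2055, 0.1202]
tcp_rot: [-2.185, -2.256, 0.002]
wrist_force: [0.8, 1.3, -5.0]
width: 0.343
grip_force: 60.6
```

Emit:
drive_tool:
  rows:
    - [0,0,0,-0.035,0,0,0]
    - [0,0,0,0,0,0,0]
    - [0,0,0,0,0,0,0]

```text
time: 20.95
tool_pos: [0.4878, -0.2406, 0.1202]
tcp_rot: [-2.189, -2.252, 0.002]
wrist_force: [-0.2, 1.2, -4.4]
width: 0.343
grip_force: 60.6
```

```bash
python3 -c "
from h import *
togo(.4898,-.239,.002,1.8)"
```

```text
turn [-0.0832 -0.0033 -0.165 ] shift now [0.0015 0.0022 0.1181] tool y ang 1.635048544507877 pos [ 0.4878 -0.2406  0.1202] t 20.95
```

Emit:
drive_tool:
  rows:
    - [0,0,0,0.001,0.001,0.03,0]
    - [0,0,0,0,0,0.03,0]
    - [0,0,0,0,0,0.03,0]
    - [0,0,0,0,0,0.015,0]
    - [0,0,0,0,0,0.005,0]
    - [0,0,0,0,0,0.003,0]
    - [0,0,0,0,0,0.002,0]
    - [0,0,0,0,0,0,0]

```text
time: 21.62
tool_pos: [0.4909, -0.2383, 0.0069]
tcp_rot: [2.183, 2.256, 0.0]
wrist_force: [-0.3, 1.0, -4.5]
width: 0.34
grip_force: 60.3
```

Emit:
drive_tool:
  rows:
    - [0,0,0,0,0,0.001,0]
    - [0,0,0,0,0,0.001,0]
    - [0,0,0,0,0,0,0]

```text
time: 21.87
tool_pos: [0.4905, -0.2386, 0.0047]
tcp_rot: [2.184, 2.255, -0.0]
wrist_force: [0.3, -0.2, -5.0]
width: 0.345
grip_force: 60.4
```

Emit:
drive_tool:
  rows:
    - [0,0,0,0,0,0.001,0]
    - [0,0,0,0,0,0.001,0]
    - [0,0,0,0,0,0.001,0]
    - [0,0,0,0,0,0,0]

```text
time: 22.2
tool_pos: [0.4901, -0.2386, 0.002]
tcp_rot: [2.185, 2.256, -0.001]
wrist_force: [-3.3, 1.1, 4.6]
width: 0.342
grip_force: 61.7
```

Emit:
drive_tool:
  rows:
    - [0,0,0,0,0,0,0.5]
    - [0,0,0,0,0,0,1]
    - [0,0,0,0,0,0,1]
    - [0,0,0,0,0,0,1]
    - [0,0,0,0,0,0,1]
    - [0,0,0,0,0,0,1]
    - [0,0,0,0,0,-0.02,1]
    - [0,0,0,0,0,-0.04,1]

```text
time: 22.87
tool_pos: [0.4849, -0.2355, 0.0558]
tcp_rot: [-2.178, -2.249, 0.006]
wrist_force: [1.2, 0.3, -1.0]
width: 0.998
grip_force: 0.0
```

Emit:
drive_tool:
  rows:
    - [0,0,0,0,0,-0.04,1]
    - [0,0,0,0,0,-0.03,1]
    - [0,0,0,0.038,0,0,1]
    - [0,0,0,0.038,-0.001,0,1]
    - [0,0,0,0.038,0,0,1]
    - [0,0,0,0.038,-0.001,0,1]
    - [0,0,0,0.038,0,0,1]
    - [0,0,0,0.038,-0.001,0,1]

```text
time: 23.53
tool_pos: [0.4792, -0.0087, 0.1308]
tcp_rot: [2.185, 2.255, -0.0]
wrist_force: [0.0, -0.6, -0.7]
width: 1.002
grip_force: 0.0
```

Emit:
drive_tool:
  rows:
    - [0,0,0,0.038,-0.001,0,1]
    - [0,0,0,0.038,-0.001,0,1]
    - [0,0,0,0.038,-0.001,0,1]
    - [0,0,0,0.038,-0.001,0,1]
    - [0,0,0,0.038,-0.001,0,1]
    - [0,0,0,0.038,0,0,1]
    - [0,0,0,0.038,0,0,1]
    - [0,0,0,0.038,0,0,1]

```text
time: 24.2
tool_pos: [0.4642, 0.2953, 0.1303]
tcp_rot: [2.184, 2.257, -0.0]
wrist_force: [1.1, -0.7, -0.3]
width: 0.998
grip_force: 0.0
```

Emit:
drive_tool:
  rows:
    - [0,0,0,0.038,0,0,1]
    - [0,0,2.8,0,0,0,1]
    - [0,0,0,0,0,0,1]
    - [0,0,0,0,0,0,1]

```text
time: 24.53
tool_pos: [0.463, 0.3314, 0.1298]
tcp_rot: [2.237, 2.205, -0.003]
wrist_force: [-0.3, -0.8, 0.8]
width: 0.998
grip_force: 0.0
```

Run:
```python
from h import *
togo(.4645,.3365,.028,-1.1)
p,K,T=shot("wrist")
for m in masks_of(p,"stand_pin"): print(m["score"],m["bbox"])
print(proj(K,T,np.array([[.4645,.3365,.128],[.4645,.3365,.032]])))
cv2.imwrite("pics/p1.png",p["color"][...,::-1])
```

```text
turn [-0.0287  0.1053  0.2713] shift now [0.0054 0.0015 0.1018] tool y ang -0.8287656357646905 pos [0.463  0.3314 0.1298] t 24.5333
0.72 [288.8, 149.8, 347.0, 235.5]
0.37 [287.7, 222.6, 366.6, 295.4]
[[318.194  221.6777]
 [316.8891 180.9668]]
```

View pics/p1.png

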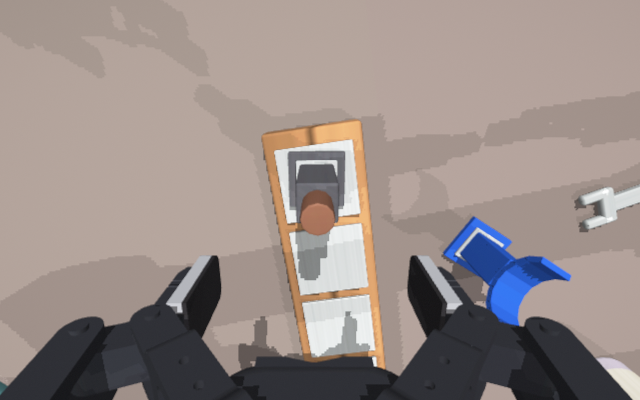

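The pin top is at (318,221), as projected, and the base is square to the gripper. Descending.

Emit:
drive_tool:
  rows:
    - [0,0,0,0.005,0.001,0.025,1]
    - [0,0,0,0,0,0.035,1]
    - [0,0,0,0,0,0.03,1]
    - [0,0,0,0,0,0.01,1]
    - [0,0,0,0,0,0,1]
    - [0,0,0,0,0,0,0.5]
    - [0,0,0,0,0,0,0]
    - [0,0,0,0,0,0,0]

```text
time: 25.3
tool_pos: [0.4666, 0.3372, 0.0328]
tcp_rot: [2.239, 2.201, 0.006]
wrist_force: [0.3, 0.3, -0.2]
width: 0.601
grip_force: 0.0
```

Emit:
drive_tool:
  rows:
    - [0,0,0,0,0,0,0]
    - [0,0,0,0,0,0,0]
    - [0,0,0,0,0,0,0]
    - [0,0,0,0,0,0,0]

```text
time: 25.63
tool_pos: [0.4657, 0.3372, 0.0322]
tcp_rot: [2.239, 2.202, 0.004]
wrist_force: [-2.4, -0.4, 6.9]
width: 0.337
grip_force: 60.8
```

```bash
python3 -c "
from h import *
togo(.4923,-.319,.008,1.8)"
```

```text
turn [ 0.1487 -0.0455 -2.749 ] shift now [-0.6557  0.0374  0.0238] tool y ang -0.9490157069687065 pos [0.4657 0.3372 0.0322] t 25.6333
```

Emit:
drive_tool:
  rows:
    - [0,0,0,0,0,-0.01,0]
    - [0,0,0,0,0,-0.03,0]
    - [0,0,0,0,0,-0.035,0]
    - [0,0,-2.8,0,0,-0.03,0]
    - [0,0,0,-0.038,0.001,0,0]
    - [0,0,0,-0.038,0,0,0]
    - [0,0,0,-0.038,0.001,0,0]
    - [0,0,0,-0.038,0,0,0]

```text
time: 26.3
tool_pos: [0.4704, 0.1829, 0.1353]
tcp_rot: [2.183, 2.258, -0.002]
wrist_force: [0.2, -0.9, -4.4]
width: 0.339
grip_force: 60.2
```

Emit:
drive_tool:
  rows:
    - [0,0,0,-0.039,0.001,0,0]
    - [0,0,0,-0.039,0,0,0]
    - [0,0,0,-0.039,0.001,0,0]
    - [0,0,0,-0.039,0,0,0]
    - [0,0,0,-0.039,0.001,0,0]
    - [0,0,0,-0.039,0,0,0]
    - [0,0,0,-0.039,0.001,0,0]
    - [0,0,0,-0.039,0,0,0]

```text
time: 26.97
tool_pos: [0.4843, -0.1289, 0.1354]
tcp_rot: [-2.185, -2.257, 0.002]
wrist_force: [1.6, 0.2, -4.7]
width: 0.337
grip_force: 60.2
```

Emit:
drive_tool:
  rows:
    - [0,0,0,-0.039,0,0,0]
    - [0,0,0,-0.039,0,0,0]
    - [0,0,0,-0.039,0,0,0]
    - [0,0,0,-0.039,0,0,0]
    - [0,0,0,-0.036,0,0,0]
    - [0,0,0,0,0,0,0]
    - [0,0,0,0,0,0,0]

```text
time: 27.55
tool_pos: [0.4906, -0.3207, 0.1352]
tcp_rot: [-2.189, -2.252, 0.001]
wrist_force: [-0.0, 1.1, -3.4]
width: 0.338
grip_force: 60.3
```

```bash
python3 -c "
from h import *
togo(.4923,-.319,.012,1.8)"
```

```text
turn [-0.0739 -0.0076 -0.1561] shift now [0.0016 0.0019 0.1232] tool y ang 1.6438707841562472 pos [ 0.4906 -0.3207  0.1352] t 27.55
```

Emit:
drive_tool:
  rows:
    - [0,0,0,0.001,0.001,0.03,0]
    - [0,0,0,0,0,0.03,0]
    - [0,0,0,0,0,0.03,0]
    - [0,0,0,0,0,0.02,0]
    - [0,0,0,0,0,0.006,0]
    - [0,0,0,0,0,0.003,0]
    - [0,0,0,0,0,0,0]
    - [0,0,0,0,0,0,0]

```text
time: 28.22
tool_pos: [0.4939, -0.3186, 0.0186]
tcp_rot: [2.183, 2.255, -0.0]
wrist_force: [-0.8, -0.3, -3.3]
width: 0.336
grip_force: 60.1
```

Emit:
drive_tool:
  rows:
    - [0,0,0,0,0,0.001,0]
    - [0,0,0,0,0,0.001,0]
    - [0,0,0,0,0,0,0]

```text
time: 28.47
tool_pos: [0.4933, -0.3187, 0.016]
tcp_rot: [2.184, 2.255, -0.0]
wrist_force: [-0.6, 0.3, -3.4]
width: 0.337
grip_force: 60.1
```

Emit:
drive_tool:
  rows:
    - [0,0,0,0,0,0.001,0]
    - [0,0,0,0,0,0.001,0]
    - [0,0,0,0,0,0.001,0]
    - [0,0,0,0,0,0.001,0]
    - [0,0,0,0,0,0,0]

```text
time: 28.88
tool_pos: [0.4927, -0.3185, 0.0123]
tcp_rot: [2.185, 2.256, -0.001]
wrist_force: [-3.3, 1.6, 5.6]
width: 0.339
grip_force: 61.4
```

Contact with the pocket floor. I'll release, lift and check from above.

Emit:
drive_tool:
  rows:
    - [0,0,0,0,0,0,0.5]
    - [0,0,0,0,0,0,1]
    - [0,0,0,0,0,0,1]
    - [0,0,0,0,0,0,1]
    - [0,0,0,0,0,0,1]
    - [0,0,0,0,0,0,1]
    - [0,0,0,0,0,-0.02,1]
    - [0,0,0,0,0,-0.04,1]

```text
time: 29.55
tool_pos: [0.488, -0.315, 0.0654]
tcp_rot: [-2.178, -2.249, 0.004]
wrist_force: [-0.0, 0.2, -0.6]
width: 0.997
grip_force: 0.0
```

Emit:
drive_tool:
  rows:
    - [0,0,0,0,0,-0.04,1]
    - [0,0,0,0,0,-0.04,1]
    - [0,0,0,0,0,-0.04,1]
    - [0,0,0,0,0,-0.04,1]
    - [0,0,0,0.03,0,0,1]
    - [0,0,0,0.03,0,0,1]
    - [0,0,0,0.03,0,0,1]
    - [0,0,0,0,0,0,1]

```text
time: 30.22
tool_pos: [0.4894, -0.2238, 0.2312]
tcp_rot: [-2.182, -2.259, -0.002]
wrist_force: [-0.2, 0.9, -0.3]
width: 1.005
grip_force: 0.0
```

Run:
```python
from h import *
p,K,T=shot("wrist"); q,_,_=shot("side")
c=np.zeros((400,780,3),np.uint8); c[:,:430]=p["color"][:,100:530,::-1]; c[:,430:]=cv2.resize(q["color"][200:400,230:405,::-1],(350,400),interpolation=cv2.INTER_CUBIC); cv2.imwrite("pics/end.png",c)
print(status.read_state()["tool_pos"])
```

```text
[ 0.4897 -0.2273  0.2309]
```

View pics/end.png

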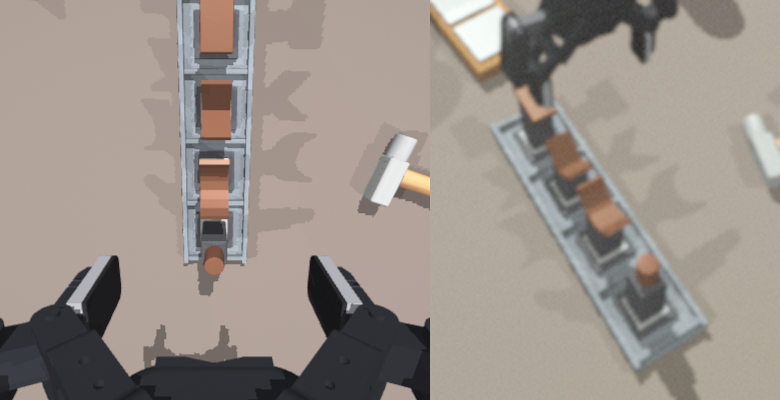

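The picture shows, from the left, flat (217,25), vee (217,108), saddle (214,188) and pin (213,240). All four are upright, one per pocket and centred, and the gripper is clear of them.

```bash
python3 -c "
from workcell import workorder
print(workorder.finish_job())"
```

```text
the job is handed in; nothing more can be done
None
```

The job is handed in: the four stands are upright in the rack pockets in reverse order (from the left: flat, vee, saddle, pin), and I left the can and the blue look-alike alone.

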